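Hold a spring clamp open astride a board's edge

ROBOT

A 6-joint arm with a two-finger parallel gripper is mounted at the origin on the work surface. World frame = base frame: x ahead of the robot, y to its left, z up, the work surface at z = 0. Lengths are in mm, angles in degrees, forces in N, time in s.
With the tool pointing down it reaches from about 250 to 775 mm from the base axis. Payload 4 kg.
Tool frame: the origin (TCP) lies midway between the tips of the shut fingers; the grasp point (between the pads) lies 19 mm behind it; z points along the fingers, y is the line along which they close (so a half turn about z gives the same grasp; the last joint's range is limited). The gripper opens to 94 mm and grips with 3 to 60 N. Pads are 16 mm wide; open, the fingers measure 119 mm over their backs; the gripper's body (75 mm by 177 mm) begins 78 mm behind the grasp point.
Start: joints at [-73.917, 4.996, 78.535, -0, 96.463, -5.907], TCP at [205.945, -510.007, 205.506] pointing down, gripper open.
Joint ranges: [-177.83, 177.83], [-43.37, 116.18], [15.69, 146.23], [-61.86, 241.86], [9.47, 152.12], [-147.06, 147.06]. Speed limits (degrees/s): [159.86, 159.86, 180, 180, 180, 180].

INTERFACE

Orientations are given as a 3x3 rotation matrix whose columns are the frame's x, y, z axes.
In Python, from plant import r, read_camera gives the robot as it stands.
- The arm moves only by the shell command python3 -m crank 'ROWS'. ROWS is JSON, a list that holds one entry, the list of rows, each a list of 7 numbers: the shift along the world's x, y, z in mm, then the turn, a rotation vector about the world's x, y, z in degrees, then the finger opening in mm, from 0 to 94. In form: [[[dx, dy, dz, ax, ay, az, jaw], ...]]. A call has 1 to 20 rows; each row is the pose to reach, as a shift and turn from the pose commanded when the call began; what a row does not reach only later rows make up. A row lasts 1/8 s, in which the tool goes at most 62.5 mm and 10.7 degrees, less where a joint would pass 70% of its speed; a pose out of reach is approached as far as the arm can. A call with a gripper value outside its range is refused whole. The fingers move at their own pace and stop on an object; the grip force is fixed at half the most. Time passes only in rows, so rows that repeat a pose let the fingers close. It gives the time, the measured TCP pose, the force, the opening and the grip force at its end, in the units of the state.
- r.sense(): the state, without advancing time (a new reading comes with each control period).
- read_camera(name): name is "side" or "top"; returns a dict with "img" (420x560x3 uint8, red, green, blue), "fovy" (degrees; the focal length in pixels is half the picture's height over the tangent of half this angle, whatever the lens; pixels are square), "cx", "cy" (the principal point, pixels), "k1" (the pictures are not rectified: a ray, as slopes to the right and down, at radius r is drawn at 1 + k1 r^2 times it, then the intrinsics apply), "rvec" (rotation vector, rad) and "tvec" (3), from world to camera coordinates, as OpenCV has them. Camera axes: x right, y down, z forward; pixel columns grow to the right and rows downward; lengths in mm; the calibration is good to about 2 mm. A picture is of the moment at which its call begins. There is no depth.
- r.finish_job(): hands the job in; it is judged then, once.
The state is a dict: "clock": time; "joint_positions": joint angles; "qd": joint speeds; "joint_torque": joint torques, N m; "eef_pos": TCP position; "ee_rot": TCP orientation; "ft_force": force on the tool from outside, world axes, zero at the start; "ft_torque": the same for the moment, N m; "grip_width": finger opening in mm; "gripper_force": force on a finger pad.
Only numpy, scipy, OpenCV 4.12 (cv2) and the standard library are available. Lean on these libraries where they do the work, as an engineer would, in place of code of your own. Each camera call takes 0.05 s, during which the arm holds its last target. There are 200 camera calls.

TASK

Take the green spring clamp off its parking rail by squeezing its handles, and bring it over the upright board to the place midway between the two blue clamps. Lower it until its wide-open jaws reach well down past the top edge, one on each side and clear of both faces, without knocking the board, and finish there, still holding the clamp squeezed open so that I can slip an edging strip in. Leave the hand plane, the glue bottle and the pot where they are.

Things in the scene. Friction and masses are not known exactly. Their poses are not given: they have to be found in the camera images.
- clamp: Green spring clamp, two halves hinged like a clothes peg, 110 g, 24 mm wide along the hinge. Starts upright, pinching the parking rail, jaws down, handles up. Origin on the hinge pin (8 mm radius, the ceiling of the space between the jaws); z up, y along the hinge, x across, the way the jaws open. The frame belongs to the -x half, which tilts half the joint value when opened evenly.
- handle_a (a point): Point on the outer face of the green clamp's -x handle, 42 mm above the pin. Handles are flat plates 24 mm wide reaching 64 mm above the pin; parked they lean out 0.31 rad, 62 mm over their outsides at the top and 49 mm at this height. Fully squeezed the outer faces are upright and parallel, 21 mm apart: grip here from above.
- handle_b (a point): The same on the +x handle.
- clamp_jaw (a joint): Opening angle of the green clamp, rad: about 0 while it pinches the 6 mm rail, grows as the handles are squeezed, firm stop at 0.62. Gap between the jaw tips about 6 mm + 50 mm per rad; wide open above about 0.4. A spring shuts it: squeezing at the handle tops takes about 8 N at 0, about 14 N (20 N halfway down) fully open.
- jaw_tip_a (a point): Tip of the green clamp's jaw on its -x half: middle of the lower inner edge of the 12 mm high black rubber pad, 50 mm below the pin.
- jaw_tip_b (a point): The same point on the other half (+x).
- rail: Fixed parking rail: plywood strip 6 mm thick, 140 mm long (along its y), on edge on a dark base 90 x 150 x 14 mm; the strip's top is 75 mm above the bench. The clamp's pin starts 25 mm above it, within 25 mm of the middle of its length. Origin: centre of the underside. x is across the strip.
- board: Fixed pale board standing on edge in two dark wooden feet: 9 mm thick (x), 300 mm long (y), white glued top edge 85 mm above the bench. Origin: centre of the underside, on the bench; z up.
- set_clamps: The two blue clamps with black handle ends already set on the board's edge, fixed, 170 mm apart along the board; same shape as the green one, reaching 90 mm above the board's edge. Origin: the point midway between their pins, 25 mm above the board's top edge; axes as the board's.
- set_left (a point): Pin of the blue clamp towards the board's +y end, 25 mm above the edge.
- set_right (a point): Pin of the blue clamp towards the board's -y end.
- plane: Bystander: steel bench plane with wooden knob and handle, 240 x 58 x 100 mm, loose. Origin: centre of the sole.
- glue: Bystander: white glue bottle with yellow label and orange cap, 56 mm across, 120 mm high, loose. Origin: centre of its base.
- pot: Bystander: small open wooden pot, 68 mm across, 65 mm high, loose. Origin: centre of its base.

How it is judged (in metres and radians):
On the way:
1. The green clamp is off its rail, held up by the fingers with its jaws spread (tips above the board's edge height, opening over 0.35 rad) (height (world z) of each of jaw_tip_a, jaw_tip_b above 0.087 m and value of joint clamp_jaw above 0.35 rad and contact force between the fingers and clamp above 4 N), for 0.2 s.
At the end, for the whole second after the job is handed in: Fingers hold the green clamp still (over 4 N, under 30 mm/s), open over 0.35 rad; jaw tips on opposite sides of the board, 4 mm or more off its faces, 12 mm or more below its top edge; pin within 15 mm of midway between the blue clamps; board and blue clamps untouched (under 0.3 N) (((x of jaw_tip_a in the frame of board below -0.0085 m and x of jaw_tip_b in the frame of board above 0.0085 m) or (x of jaw_tip_b in the frame of board below -0.0085 m and x of jaw_tip_a in the frame of board above 0.0085 m)) and z of each of jaw_tip_a, jaw_tip_b in the frame of board below 0.073 m and y of clamp in the frame of set_left below -0.07 m and y of clamp in the frame of set_right above 0.07 m and value of joint clamp_jaw above 0.35 rad and contact force between clamp and board below 0.3 N and contact force between clamp and set_clamps below 0.3 N and contact force between the fingers and clamp above 4 N and linear speed of clamp below 0.03 m/s); the arm keeps its last pose, push and grip.
It fails at once if The hand plane is moved by more than 20 mm (distance of plane from where it was at the start of the episode above 0.02 m).
It fails at once if The glue bottle is moved by more than 20 mm (distance of glue from where it was at the start of the episode above 0.02 m).
It fails at once if The pot is moved by more than 20 mm (distance of pot from where it was at the start of the episode above 0.02 m).
It fails at once if The clamp knocks the board with more than 15 N (contact force between clamp and board above 15 N).
It also fails if it takes over 32 s, if anything falls off the work surface, if the arm or the gripper's body presses on something with over 40 N, if the wrist force passes 120 N, or if a joint passes its speed limit or range.

## Working session

There is one attempt and no reset: what is moved stays moved. The work goes in short steps, Python scripts to look and compute and a shell command to move; the robot and the scene stay as the last step left them, time stands still between calls to the robot, and variables do not carry over. Pictures are saved under pics/ and viewed, at most 10 in all, crops included, and the job is handed in when it is done.

```bash
mkdir -p pics
cat > h.py <<'E'
import numpy as np, cv2
from plant import r, read_camera
def K(c):
    h,w=c["img"].shape[:2]; f=h/2/np.tan(np.radians(c["fovy"])/2)
    return np.array([[f,0,c["cx"]],[0,f,c["cy"]],[0,0,1]]),np.array([c["k1"],0,0,0,0.])
def proj(c,P):
    k,d=K(c); return cv2.projectPoints(np.float64(P).reshape(-1,1,3),np.float64(c["rvec"]),np.float64(c["tvec"]),k,d)[0].reshape(-1,2)
def ray(c,px):
    k,d=K(c); u=cv2.undistortPoints(np.float64(px).reshape(-1,1,2),k,d).reshape(-1,2)
    R=cv2.Rodrigues(np.float64(c["rvec"]))[0]; t=np.float64(c["tvec"]).ravel()
    return -R.T@t, np.c_[u,np.ones(len(u))]@R
def atz(c,px,z):
    o,d=ray(c,px); return o+d*((z-o[2])/d[:,2])[:,None]
def tri(c1,p1,c2,p2):
    o1,d1=ray(c1,p1);o2,d2=ray(c2,p2);out=[]
    for a,b in zip(d1,d2):
        s=np.linalg.lstsq(np.c_[a,-b],o2-o1,rcond=None)[0]; A,B=o1+s[0]*a,o2+s[1]*b; out.append(np.r_[(A+B)/2,np.linalg.norm(A-B)])
    return np.array(out)
E
python3 - <<'E'
from h import *
for n in("top","side"):
    c=read_camera(n); cv2.imwrite(f"pics/{n}0.png",cv2.cvtColor(c["img"],cv2.COLOR_RGB2BGR))
    o,_=ray(c,[[0,0]]); print(n,o,c["fovy"],c["k1"])
s=r.sense();print(s["clock"],s["eef_pos"],s["ee_rot"],s["grip_width"])
E
```

```text
top [ 358.77633009  -31.39462583 1229.75499542] 44.42101136809092 -0.19364581654085822
side [ 136.5397051   513.71122903 1008.05395754] 47.06854350737912 -0.062278358222762994
0.1 [ 205.78305253 -509.50439165  204.406337  ] [[ 9.27258714e-01  3.74420799e-01 -5.84556043e-04]
 [ 3.74421207e-01 -9.27256667e-01  1.95799537e-03]
 [ 1.91080705e-04 -2.03443845e-03 -9.99997912e-01]] 94.0068611643961
```

View pics/top0.png

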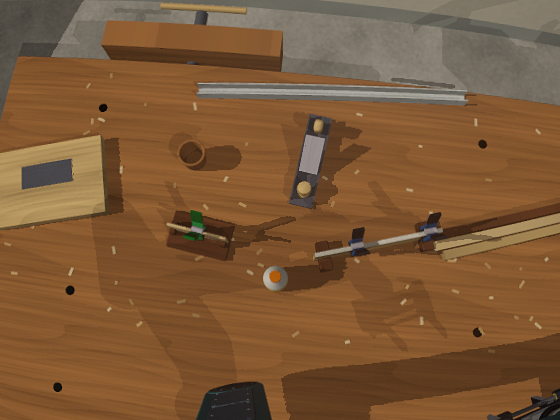

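View pics/side0.png

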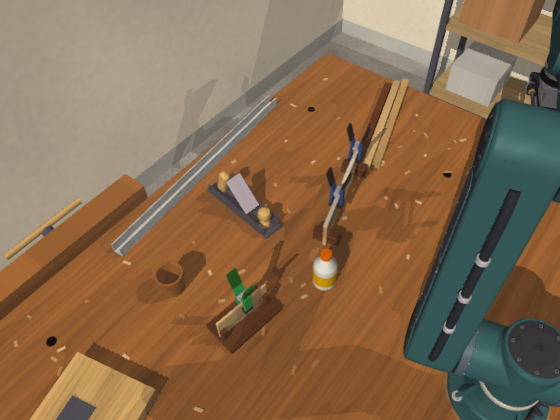

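The top view shows the green clamp near (197,225) on a rail running (168,226)-(228,240), and the board running (315,255)-(440,232) with blue clamps at (358,242) and (430,228). The glue is at (275,278), the plane at (312,160) and the pot at (192,153). I'll enlarge the rail and board for exact pixels.

Run:
```python
import cv2,numpy as np
t=cv2.imread("pics/top0.png");s=cv2.imread("pics/side0.png")
def cr(i,x,y,w,h): return cv2.resize(i[y:y+h,x:x+w],(400,300),interpolation=cv2.INTER_CUBIC)
a=cr(t,160,195,80,60);b=cr(t,308,170,140,105)   # x5 ; x2.857
c=cr(s,200,262,120,90);d=cr(s,280,115,180,135)  # x3.33; x2.22
cv2.imwrite("pics/mos.png",np.vstack([np.hstack([a,b]),np.hstack([c,d])]))
```

```text
(no output)
```

View pics/mos.png

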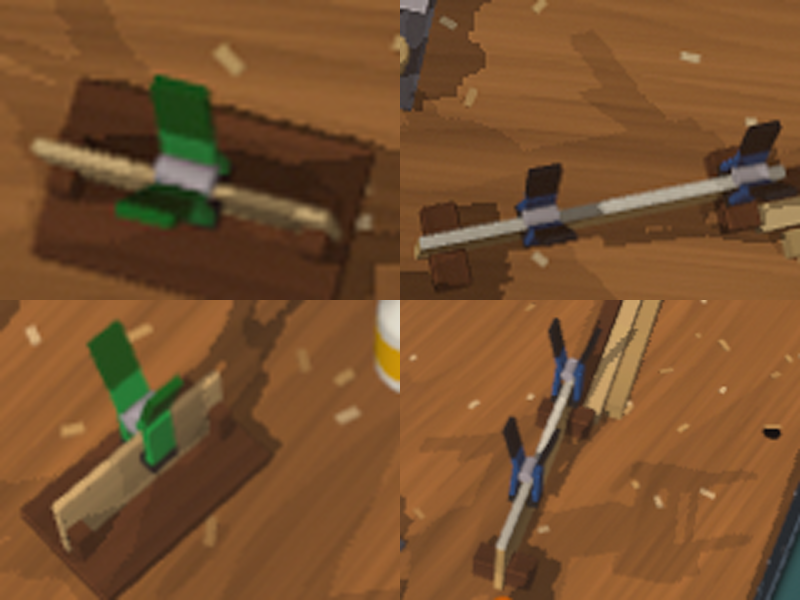

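The mosaic shows the rail strip's top ends at top (167,224),(227,239.4) and side (216.5,325),(266,284.5), and the green pin at top (197.4,229.4), side (239,296.5). The board's top ends are at top (315,255),(442,230.2) and side (326,228.4),(360,144.2), and the blue pins at top (357.7,245.6),(430.5,230.9), side (338.5,191.5),(357,146.5).

Run:
```python
from h import *
np.set_printoptions(suppress=True,precision=1)
t=read_camera("top");s=read_camera("side")
T=[(167,224),(227,239.4),(197.4,229.4),(315,255),(442,230.2),(357.7,245.6),(430.5,230.9)]
S=[(216.5,325),(266,284.5),(239,296.5),(326,228.4),(360,144.2),(338.5,191.5),(357,146.5)]
Z=[75,75,106,85,85,116,116]
print(tri(t,T,s,S))
for a,b,z in zip(T,S,Z): print(z,atz(t,[a],z),atz(s,[b],z))
print("base top cam z=0",atz(t,[(176.4,211),(234.4,226),(228,254.4),(167,247)],14))
print("base side",atz(s,[(206.6,325.6),(231.5,351.4),(282,307)],0))
print("glue",tri(t,[(275,276)],s,[(326,254)]))
```

```text
[[ 539.5  259.3   65.5    1.6]
 [ 519.8  116.4   59.2    2.9]
 [ 534.4  184.5   85.2    8.4]
 [ 501.2  -89.    65.9    1.8]
 [ 584.9 -376.1   80.1    0.2]
 [ 527.5 -179.8  100.6    0.5]
 [ 576.3 -342.9  101.7    0.1]]
75 [[537.3 256.5  75. ]] [[536.2 262.1  75. ]]
75 [[516.3 113.7  75. ]] [[514.7 123.6  75. ]]
106 [[527.5 178.5 106. ]] [[529.3 193.4 106. ]]
85 [[499.6 -87.7  85. ]] [[493.  -77.1  85. ]]
85 [[ 583.8 -374.6   85. ]] [[ 582.6 -371.3   85. ]]
116 [[ 525.4 -177.7  116. ]] [[ 520.6 -168.1  116. ]]
116 [[ 573.6 -338.9  116. ]] [[ 569.3 -329.4  116. ]]
base top cam z=0 [[581.  253.2  14. ]
 [558.7 107.6  14. ]
 [489.  114.7  14. ]
 [491.1 263.7  14. ]]
base side [[585.2 256.7   0. ]
 [499.5 268.3  -0. ]
 [477.8 116.2   0. ]]
glue [[442.9  -3.9 108.2   1.1]]
```

```bash
python3 -m crank '[[[0,0,50,0,0,10,94],[0,30,100,0,0,20,94],[0,70,150,0,0,30,94],[0,110,150,0,0,40,94],[0,150,150,0,0,50,94],[0,180,150,0,0,60,94],[0,200,150,0,0,60,94]]]'
cat > ov.py <<'E'
from h import *
import sys
def box(cx,cy,yaw,sx,sy,z0,z1,oy=0):
    c,s=np.cos(yaw),np.sin(yaw);P=[]
    for z in(z0,z1):
        for a,b in((-1,-1),(1,-1),(1,1),(-1,1)):
            x,y=a*sx/2,oy+b*sy/2;P.append((cx+c*x-s*y,cy+s*x+c*y,z))
    return np.array(P)
E=[(0,1),(1,2),(2,3),(3,0),(4,5),(5,6),(6,7),(7,4),(0,4),(1,5),(2,6),(3,7)]
def overlay(c,boxes,x,y,w,h,k):
    im=cv2.resize(cv2.cvtColor(c["img"],cv2.COLOR_RGB2BGR)[y:y+h,x:x+w],None,fx=k,fy=k,interpolation=cv2.INTER_CUBIC)
    for B,col in boxes:
        p=(proj(c,B)-[x,y]+.5)*k
        for i,j in E: cv2.line(im,tuple(int(v) for v in p[i]),tuple(int(v) for v in p[j]),col,1)
    return im
E
python3 - <<'E'
from ov import *
t=read_camera("top");s=read_camera("side")
ry=-np.radians(8.2);by=np.radians(16.3)
R=[(box(527,188,ry,6,140,14,75),(0,255,255)),(box(527,188,ry,90,150,0,14),(255,255,0))]
B=[(box(541,-230,by,9,300,0,85),(0,255,255))]+[(box(541,-230,by,16,24,102,118,o),(0,0,255)) for o in(-85,85)]
a=overlay(t,R,155,195,80,60,5);b=overlay(t,B,308,185,140,105,400/140)
c=overlay(s,R,195,262,120,90,400/120);d=overlay(s,B,280,125,160,120,2.5)
cv2.imwrite("pics/ov1.png",np.vstack([np.hstack([a,b]),np.hstack([c,d])]))
E
```

```text
clock: 1.08
eef_pos: [205.9, -308.8, 355.8]
ee_rot: [[0.141, 0.99, 0.001], [0.99, -0.141, -0.001], [-0.001, 0.001, -1.0]]
ft_force: [-0.1, -0.1, -0.6]
grip_width: 94.3
gripper_force: 0.0
```

View pics/ov1.png

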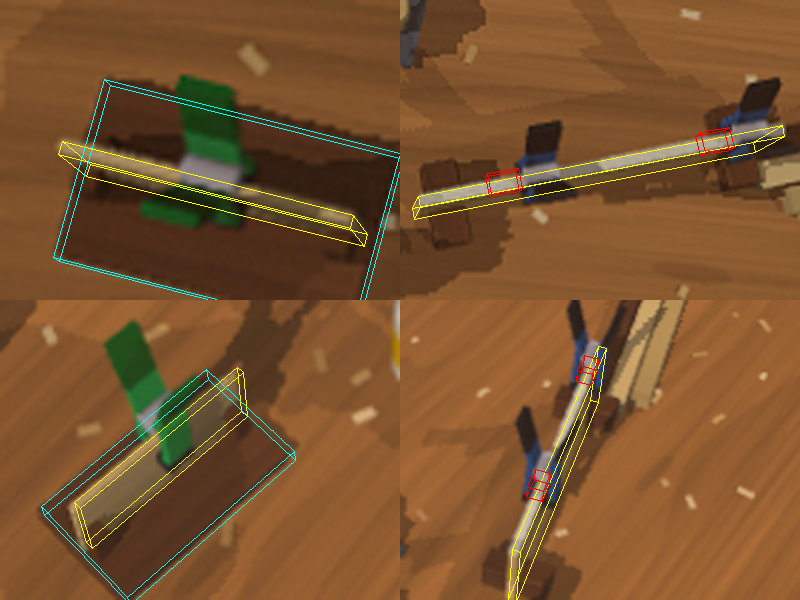

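The overlay lines up in the top view, but in the side view the model sits about 3 px to the right. The blue clamps are also not centred on the board. I'll refine the rail and board poses with an edge fit, per camera and jointly.

```bash
cat > fit.py <<'E'
from ov import *
from scipy.optimize import differential_evolution as DE
from scipy.ndimage import map_coordinates as MC
np.set_printoptions(suppress=True,precision=2)
t=read_camera("top");s=read_camera("side")
def grad(c,sg):
    out=0
    for ch in cv2.split(cv2.cvtColor(c["img"],cv2.COLOR_RGB2LAB).astype(np.float32)):
        ch=cv2.GaussianBlur(ch,(0,0),sg); out=out+np.hypot(cv2.Sobel(ch,5,1,0),cv2.Sobel(ch,5,0,1))
    return np.minimum(out,np.percentile(out,98))
G={id(c):grad(c,.8) for c in(t,s)}
u=np.linspace(0,1,40)[:,None]
def score(cs,Bs,sh=(0,0)):
    v=0
    for c in cs:
        for B,ed in Bs:
            L=np.vstack([B[i]*(1-u)+B[j]*u for i,j in ed]); p=proj(c,L)
            if c is s: p=p+sh
            v+=MC(G[id(c)],[p[:,1],p[:,0]],order=1).mean()
    return -v
TOP=[(4,5),(5,6),(6,7),(7,4)]; 
rail=lambda q:[(box(q[0],q[1],q[2],6,140,14,75),TOP),(box(q[0],q[1],q[2],90,150,0,14),TOP+[(0,3)])]
board=lambda q:[(box(q[0],q[1],q[2],9,300,0,85),TOP)]
for n,m,q in(("rail",rail,(527,188,-.143)),("board",board,(541,-230,.284))):
    b=[(q[0]-15,q[0]+15),(q[1]-15,q[1]+15),(q[2]-.07,q[2]+.07)]
    for k,cs in(("top",[t]),("side",[s])):
        r_=DE(lambda v:score(cs,m(v)),b,seed=1,popsize=20,tol=1e-6); print(n,k,r_.x,r_.fun)
    r_=DE(lambda v:score([t,s],m(v),v[3:]),b+[(-5,5)]*2,seed=1,popsize=20,tol=1e-6); print(n,"both+sideshift",r_.x,r_.fun)
for n,c in(("top",t),("side",s)):
    a=c["img"].astype(int); M=(a[...,1]>1.5*a[...,0])&(a[...,1]>1.4*a[...,2])&(a[...,1]>50)
    if n=="side": M[:,300:]=0
    M[:,:100]=0;y,x=np.nonzero(M); print(n,"green",len(x),x.min(),x.max(),y.min(),y.max(),[(int(v),int(x[y==v].min()),int(x[y==v].max())) for v in range(y.min(),y.max()+1,3)])
    bl=(a[...,2]>1.4*a[...,0])&(a[...,2]>1.3*a[...,1])&(a[...,2]>50);bl[:,470:]=0
    nn,_,st,ce=cv2.connectedComponentsWithStats(bl.astype(np.uint8));print([(st[i,4],ce[i]) for i in range(1,nn) if st[i,4]>15])
E
python3 fit.py
```

```text
rail top [528.74 187.39  -0.13] -304.39202880859375
rail side [528.96 194.16  -0.13] -292.0570373535156
rail both+sideshift [528.74 187.42  -0.13  -2.13   2.08] -596.0595703125
board top [ 543.11 -231.08    0.29] -191.46987915039062
board side [ 546.79 -237.05    0.29] -199.40406799316406
board both+sideshift [ 543.05 -231.09    0.29   -1.59    2.59] -394.33304Traceback (most recent call last):
  File "fit.py", line 32, in <module>
    M[:,:100]=0;y,x=np.nonzero(M); print(n,"green",len(x),x.min(),x.max(),y.min(),y.max(),[(int(v),int(x[y==v].min()),int(x[y==v].max())) for v in range(y.min(),y.max()+1,3)])
                                                                                                       ~~~~~~~~~~~^^
    return umr_minimum(a, axis, None, out, keepdims, initial, where)
ValueError: zero-size array to reduction operation minimum which has no identity
```

```bash
python3 -m crank '[[[30,45,0,0,0,0,94],[65,99,0,0,0,0,94],[98,149,0,0,0,0,94],[131,199,0,0,0,0,94],[164,249,0,0,0,0,94],[197,299,0,0,0,0,94],[230,349,0,0,0,0,94],[262,399,0,0,0,0,94],[292,445,-30,0,0,0.5,94],[312,475,-70,0,0,0.7,94],[321.5,489,-110,0,0,0.7,94],[321.5,489,-130,0,0,0.7,94],[321.5,489,-130,0,0,0.7,94]]]'
python3 - <<'E'
from ov import *
t=read_camera("top");s=read_camera("side")
S=r.sense();p=S["eef_pos"];print(p,S["ee_rot"])
R=[(box(528.7,187.4,-.13,6,140,14,75),(0,255,255)),(box(527.5,179,-.13,49,24,140,144),(0,0,255)),(box(527.5,179,-.13,16,24,92,108),(255,0,255))]
F=[(box(p[0],p[1],-.13,94,16,p[2],p[2]+30),(255,255,255))]
a=overlay(t,R+F,140,170,120,105,400/120);c=overlay(s,R+F,195,222,120,105,400/120)
cv2.imwrite("pics/ov2.png",np.hstack([a,c]))
E
```

```text
clock: 2.9
eef_pos: [527.1, 178.5, 221.7]
ee_rot: [[0.129, 0.992, -0.007], [0.992, -0.129, -0.002], [-0.003, -0.006, -1.0]]
ft_force: [0.0, 0.8, 1.1]
grip_width: 94.1
gripper_force: 0.0
[528.23828863 178.63738765 225.60298023] [[ 1.28594657e-01  9.91697236e-01  7.45501783e-05]
 [ 9.91697227e-01 -1.28594643e-01 -1.68007053e-04]
 [-1.57025377e-04  9.55360145e-05 -9.99999983e-01]]
```

View pics/ov2.png

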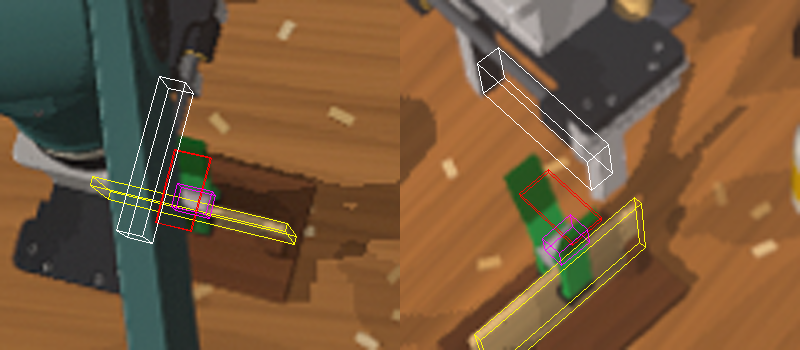

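The side view confirms the fingers straddle the handles. The remaining offset matches the known side-camera shift of about (-2,+2) px. The pin overlay sits on the pin at crop (197,197), so I'll go down and squeeze.

```bash
python3 -m crank '[[[0,0,-35,0,0,0,94],[0,0,-70,0,0,0,94],[0,0,-95,0,0,0,94],[0,0,-102,0,0,0,75],[0,0,-102,0,0,0,55],[0,0,-102,0,0,0,45],[0,0,-102,0,0,0,35],[0,0,-102,0,0,0,25],[0,0,-102,0,0,0,10],[0,0,-102,0,0,0,10],[0,0,-102,0,0,0,10],[0,0,-102,0,0,0,10]]]'
```

```text
clock: 4.5
eef_pos: [527.4, 179.0, 123.4]
ee_rot: [[0.127, 0.992, -0.0], [0.992, -0.127, -0.0], [-0.0, -0.0, -1.0]]
ft_force: [0.1, 0.3, -0.4]
grip_width: 20.8
gripper_force: 30.0
```

```bash
python3 -m crank '[[[0,0,10,0,0,0,10],[0,0,30,0,0,0,10],[0,0,60,0,0,0,10],[0,0,100,0,0,0,10],[0,0,140,0,0,0,10],[0,0,160,0,0,0,10],[0,0,160,0,0,0,10],[0,0,160,0,0,0,10]]]'
python3 - <<'E'
from ov import *
s=read_camera("side");print(r.sense()["grip_width"],r.sense()["eef_pos"])
cv2.imwrite("pics/lift.png",overlay(s,[],195,180,160,130,4))
E
```

```text
clock: 5.5
eef_pos: [527.1, 178.9, 282.5]
ee_rot: [[0.127, 0.992, -0.001], [0.992, -0.127, -0.0], [-0.001, -0.001, -1.0]]
ft_force: [0.3, -0.2, -2.2]
grip_width: 20.9
gripper_force: 30.0
21.165654507959225 [526.88127207 178.85553311 281.91500631]
```

View pics/lift.png

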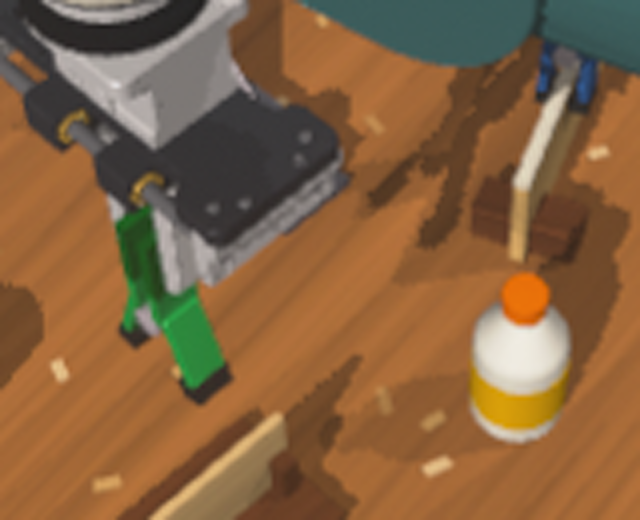

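The clamp is off the rail and upright, with its jaws wide open (black pads at (135,330) and (207,388)). Next I'll carry it over the board's midpoint.

```bash
python3 -m crank '[[[1,-15,0,0,0,0,10],[3,-50,0,0,0,2,10],[5,-95,0,0,0,5,10],[8,-140,0,0,0,8,10],[10,-185,0,0,0,11,10],[13,-230,0,0,0,14,10],[15,-275,0,0,0,17,10],[18,-320,0,0,0,20,10],[20,-365,0,0,0,22,10],[22,-400,0,0,0,24,10],[23,-425,0,0,0,24,10],[23.5,-437,0,0,0,24,10],[23.5,-437,0,0,0,24,10],[23.5,-437,0,0,0,24,10]]]'
python3 - <<'E'
from ov import *
t=read_camera("top");s=read_camera("side");S=r.sense();print(S["grip_width"],S["eef_pos"],np.degrees(np.arctan2(*S["ee_rot"][:2,1][::-1])))
B=[(box(543,-231,.29,9,300,0,85),(0,255,255))]
a=overlay(t,[],308,155,160,180,2.5);c=overlay(s,[],260,60,160,180,2.5)
cv2.imwrite("pics/over.png",np.hstack([a,c]))
E
```

```text
clock: 7.3
eef_pos: [551.1, -256.9, 283.7]
ee_rot: [[-0.288, 0.958, 0.0], [0.958, 0.288, 0.0], [0.0, 0.0, -1.0]]
ft_force: [0.4, -0.9, -1.3]
grip_width: 21.1
gripper_force: 30.0
21.12440474357388 [ 551.1594097  -256.83494362  283.92115053] 16.78090075906056
```

View pics/over.png

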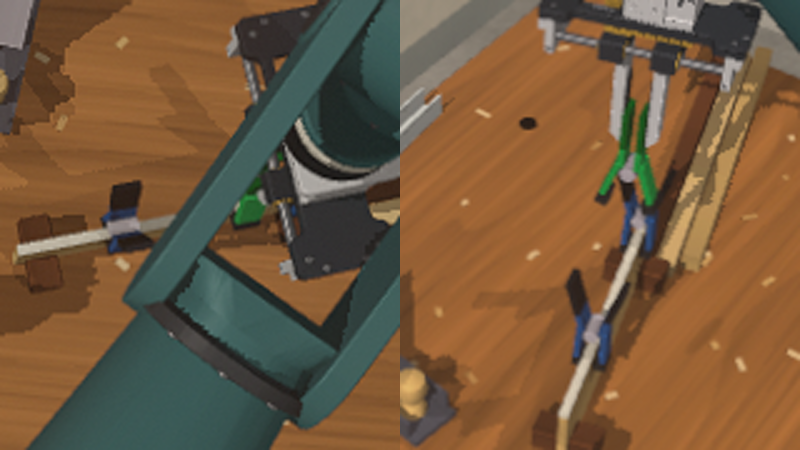

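The clamp hangs straight, with its tips at side crop (602,198) and (648,205), and lies in line with the board. I'll lower it to just above the edge and check alignment.

```bash
python3 -m crank '[[[0,0,-20,0,0,0,10],[0,0,-50,0,0,0,10],[0,0,-80,0,0,0,10],[0,0,-98,0,0,0,10],[0,0,-105,0,0,0,10],[0,0,-105,0,0,0,10],[0,0,-105,0,0,0,10]]]'
python3 - <<'E'
from ov import *
t=read_camera("top");s=read_camera("side");S=r.sense();p=S["eef_pos"];print(p,S["ft_force"])
a=overlay(t,[],370,200,80,72,5);
s["cx"]+=-1.8;s["cy"]+=2.3
B=[(box(543,-231,.29,9,300,0,85),(0,255,255)),(box(p[0],p[1],.29,37,24,p[2]-71,p[2]-69),(0,0,255)),(box(p[0],p[1],.29,16,24,p[2]-31,p[2]-15),(255,0,255))]
c=overlay(s,B,305,115,80,72,5); d=overlay(s,[],305,115,80,72,5)
cv2.imwrite("pics/pre.png",np.hstack([d,c]))
E
```

```text
clock: 8.28
eef_pos: [551.6, -258.3, 180.1]
ee_rot: [[-0.287, 0.958, 0.002], [0.958, 0.287, -0.001], [-0.002, 0.002, -1.0]]
ft_force: [0.1, -0.2, -0.8]
grip_width: 21.1
gripper_force: 30.0
[ 551.51003035 -258.37992948  179.91439758] [-0.14015381 -0.28950625 -1.01390524]
```

View pics/pre.png

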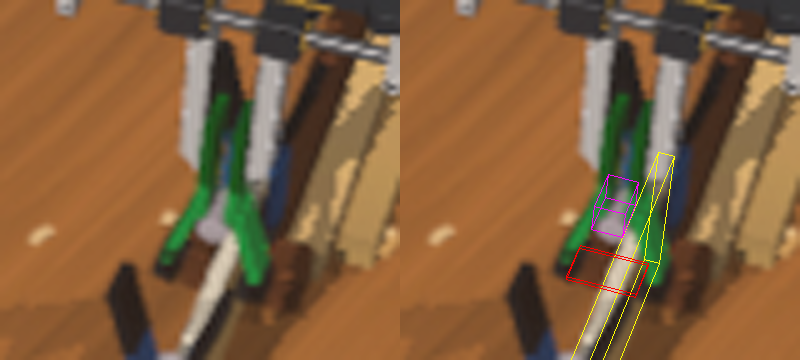

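The board runs down the middle between the open jaws, with tips near crop (170,272) and (252,283) and the board edge between them. The overlay agrees within about 2 mm, so I'll lower it the rest of the way gently.

```bash
python3 -m crank '[[[0,0,-8,0,0,0,10],[0,0,-16,0,0,0,10],[0,0,-24,0,0,0,10],[0,0,-32,0,0,0,10],[0,0,-40,0,0,0,10],[0,0,-44,0,0,0,10],[0,0,-46,0,0,0,10],[0,0,-46,0,0,0,10],[0,0,-46,0,0,0,10],[0,0,-46,0,0,0,10]]]'
python3 - <<'E'
from ov import *
t=read_camera("top");s=read_camera("side");S=r.sense();p=S["eef_pos"];print(p,S["ft_force"])
cv2.imwrite("pics/fin.png",np.hstack([overlay(s,[],305,115,80,90,5),overlay(t,[],350,195,80,90,5)]))
E
```

```text
clock: 9.62
eef_pos: [551.1, -258.1, 132.9]
ee_rot: [[-0.287, 0.958, 0.001], [0.958, 0.287, -0.0], [-0.0, 0.001, -1.0]]
ft_force: [-0.4, 0.4, -1.7]
grip_width: 21.0
gripper_force: 30.0
[ 551.03793537 -258.0647426   132.73038819] [ 0.29743323 -0.25366756 -1.26359131]
```

View pics/fin.png

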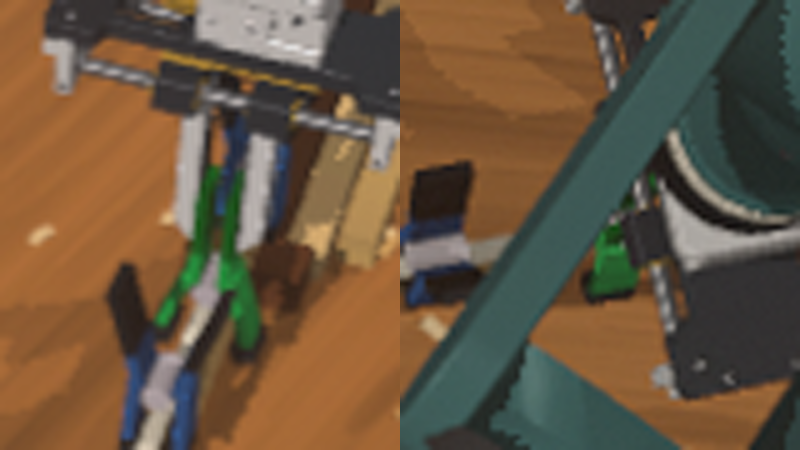

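The right jaw tip is at (250,352), the board passes between the jaws, and the wrist force is unchanged, so nothing is touching. I'll check the clamp against the blue pins numerically.

Run:
```python
from h import *
np.set_printoptions(suppress=True,precision=1)
t=read_camera("top");s=read_camera("side")
g,n,f=[np.array([305+x/5,115+y/5]) for x,y in((207,280),(162,375),(0,0))]; f=np.array([357,146.5])
P=atz(s,[n,g,f],114); print(P, np.linalg.norm(P[1]-P[0]),np.linalg.norm(P[2]-P[1]))
print("if green pin 10 lower",np.linalg.norm(atz(s,[g],104)-atz(s,[n],114)))
c=t["img"].astype(int);M=(c[...,1]>1.3*c[...,0])&(c[...,1]>1.4*c[...,2])&(c[...,1]>45);M[:,:375]=0;M[:220]=0
nn,_,st,ce=cv2.connectedComponentsWithStats(M.astype(np.uint8));print([(st[i],ce[i]) for i in range(1,nn) if st[i,4]>8])
# bottom (black pad) of -x jaw in top view, at z~62 : left/right corners ; and blue -x pads
px=[(350+(583-400)/5,195+298/5),(350+(632-400)/5,195+290/5)]
print(atz(t,px,62)); px=[(350+(412-400)/5,195+303/5),(350+(474-400)/5,195+293/5)]; print(atz(t,px,62))
```

```text
[[ 526.4 -172.1  114. ]
 [ 543.8 -239.2  114. ]
 [ 570.3 -331.2  114. ]] 69.32513821870715 95.78673303070877
if green pin 10 lower 79.28823474697785
[(array([388, 240,   9,  15,  93], dtype=int32), array([391.7, 247.4]))]
[[ 519.  -253.1   62. ]
 [ 524.8 -275.7   62. ]]
[[ 509.3 -174.3   62. ]
 [ 516.6 -202.5   62. ]]
```

The top view puts the clamp about on target. The side view suggests it's a few mm toward +y, or sitting a little low in the grip. I'll shift 5 mm along the board and raise 4 mm, which has margin either way, then triangulate the visible tip.

```bash
python3 -m crank '[[[0.7,-2.4,2,0,0,0,10],[1.4,-4.8,4,0,0,0,10],[1.4,-4.8,4,0,0,0,10],[1.4,-4.8,4,0,0,0,10],[1.4,-4.8,4,0,0,0,10],[1.4,-4.8,4,0,0,0,10]]]'
python3 - <<'E'
from ov import *
np.set_printoptions(suppress=True,precision=1)
t=read_camera("top");s=read_camera("side")
print("before-shift tip",tri(t,[(391.5,253.8)],s,[(355+1.8,185.4-2.3)]),tri(t,[(391.5,253.8)],s,[(355,185.4)]))
cv2.imwrite("pics/fin2.png",np.hstack([overlay(s,[],325,145,50,50,8),overlay(t,[],375,225,50,50,8)]))
E
```

```text
clock: 10.58
eef_pos: [552.3, -262.7, 136.4]
ee_rot: [[-0.287, 0.958, -0.0], [0.958, 0.287, 0.0], [0.0, -0.0, -1.0]]
ft_force: [0.3, -0.3, -1.1]
grip_width: 21.1
gripper_force: 30.0
before-shift tip [[ 522.4 -264.8   59.5    0.4]] [[ 525.9 -266.9   45.7    3.7]]
```

View pics/fin2.png

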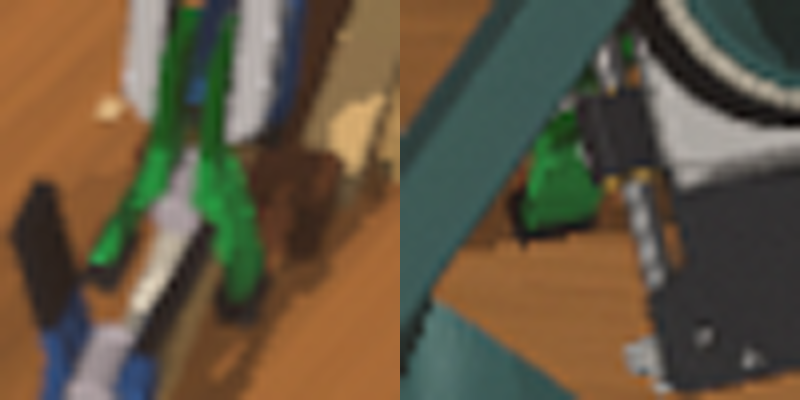

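The jaws straddle the white edge, with tips at (103,272) and (238,312), both clear of the board. The visible tip triangulates to about 64 mm high, and there is no contact force, so I'm handing the job in.

```bash
python3 -c "
from plant import r
print(r.finish_job())"
```

```text
the job is handed in; nothing more can be done
None
```

I've handed the job in with the green clamp held squeezed open (21 mm grip) midway between the blue clamps. From the last images, its jaw tips are about 21 mm below the board's edge, one on each side; no verdict came back, so I can't confirm it passed.

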